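# Unpin the frame-maker's glue press and hold it closed

### The arm

A 7-joint arm with a two-finger parallel gripper is mounted at the origin on the work surface. World frame = base frame: x ahead of the robot, y to its left, z up, the work surface at z = 0. Lengths are in m, angles in rad, forces in N, time in s.
With the tool pointing down it reaches from about 0.4 to 0.925 m from the base axis. Payload 5.6 kg.
Tool frame: the origin (TCP) lies on the centre line of the jaws, within the pads' length; the fingertips stand 8 mm ahead of it and the grasp point (between the pads) lies 11 mm behind it; z points along the fingers, y is the line along which they close (so a half turn about z gives the same grasp; the last joint's range is limited). The gripper opens to 85 mm and grips with 20 to 120 N. Pads are 22 mm wide; open, the fingers measure 114 mm over their backs; the gripper's body (76 mm by 85 mm) begins 54 mm behind the grasp point. The pads swing forward as they close: fully open they stand 13 mm farther back than shut.
Start: joints at [1.089, 0.468, -0.012, 1.603, 0.006, 1.071, -0.056], TCP at [0.276, -0.588, 0.239] pointing down, gripper open.
Joint ranges: [-2.53, 2.53], [-0.31, 2.02], [-1.57, 1.55], [0.28, 2.44], [-1.29, 4.43], [0.15, 1.84], [-2.92, 2.92]. Speed limits (rad/s): [2.57, 2.57, 3.14, 3.14, 3.14, 3.14, 3.14].

### API

Orientations are given as [roll, pitch, yaw] about the fixed x, y, z axes, in that order (R = Rz(yaw) Ry(pitch) Rx(roll)).
In Python, from workcell import env gives the robot as it stands. The module is installed in compiled form; this text tells all that it offers.
- The arm moves only by the tool step_arm, never from a script. Its argument "steps" is a list of rows, each a list of 5 numbers: the finger opening in mm, from 0 to 85.4, then the shift along the world's x, y, z in mm, then the turn about the world's z in rad. A call has 1 to 8 rows; each row shifts and turns the commanded pose from where the row before left it; what a row does not reach is not made up. A row lasts 1/8 s, in which the tool goes at most 62.5 mm and 10.7 degrees, less where a joint would pass 70% of its speed; a pose out of reach is approached as far as the arm can. A call with a gripper value outside its range is refused whole. The fingers move at their own pace and stop on an object; "force" is the grip in N (left out, the last holds). Time passes only in rows, so rows that do not move let the fingers close. It gives the time, the measured TCP pose, the force, the opening and the grip force at its end, in the units of the state.
- env.observe(): the state, without advancing time (a new reading comes with each control period).
- env.grab_frame(name): name is "side" or "top"; returns a dict with "img" (384x512x3 uint8, red, green, blue), "vfov" (degrees; the focal length in pixels is half the picture's height over the tangent of half this angle, whatever the lens; pixels are square), "cx", "cy" (the principal point, pixels), "k1" (the pictures are not rectified: a ray, as slopes to the right and down, at radius r is drawn at 1 + k1 r^2 times it, then the intrinsics apply), "extrinsics" (4x4, takes a point from world to camera coordinates). Camera axes: x right, y up, looking along -z (the intrinsics and any distortion apply to the point x, -y, -z); pixel columns grow to the right and rows downward; lengths in m; the calibration is good to about 2 mm. A picture is of the moment at which its call begins. There is no depth.
- env.sign_off(): hands the job in; it is judged then, once.
The state is a dict: "t": time; "qpos": joint angles; "dq": joint speeds; "joint_efforts": joint torques, N m; "tool_pos": TCP position; "eef_rot": TCP orientation; "wrist_force": force on the tool from outside, world axes, zero at the start; "moment": the same for the moment, N m; "opening": finger opening in m; "finger_force": force on a finger pad.
Only numpy, scipy, OpenCV 4.12 (cv2) and the standard library are available. Lean on these libraries where they do the work, as an engineer would, in place of code of your own. Each camera call takes 0.05 s, during which the arm holds its last target. There are 200 camera calls.

### The job

Unlock the glue press: draw its red-headed locking pin up out of the slide, park it hanging upright by its collar in the slot of the yellow bracket, and let go of it. Then push the black handle towards the moulding until the pointer stands in the green band, never running into the red, keep it there for at least three seconds and finish while still holding it there. Leave the moulding against its fence and everything else on the bench where it is.

Things in the scene. Friction and masses are not known exactly. Their poses are not given: they have to be found in the camera images.
- press: Green and grey glue press bolted down, base 320 x 160 x 14 mm, fixed parts under 60 mm high. Origin on the bench surface; x axis = direction in which the handle is pushed, away from the robot; z up. In its frame: pin bore at x -60, y 0 mm; handle at x -130, y 0 at rest; fence at x 125 to 145. White scales each side of the slide (y +/-34, x -36 to 16, 50 high) have a green band, then a red one.
- handle: Handle and flat steel slide, one piece: an upright black round post 26 mm in diameter on the slide. Origin on the post's axis at its foot, on the slide's top face, 48 mm above the bench; the black sleeve spans 12 to 77 mm above the origin. Moves only along the press's x. Over 25 mm is free all round it above the slide.
- handle_top (a point): Centre of the top of the black handle, 125 mm above the bench.
- slide (a joint): Travel of slide and handle along the press's +x, m: 0 at rest, stop at 0.040. Pointer (black bar across the slide) in green from 0.019 to 0.029, red from 0.033. Spring: 4 N plus 250 N/m; beyond 0.014 the pad on the moulding adds 1 N plus 400 N/m: 15 N at mid-green, 0.024. Springs back when let go. With the pin in, it moves only about 3 mm.
- pin: Locking pin, 70 g: steel shaft 10 mm in diameter, 32 long; collar 26 in diameter, 5 thick; above it a red cylindrical grip 18 in diameter, 40 high. Origin on the axis at the collar's underside, z up to the grip. At the start the collar lies on the slide, 48 mm above the bench, the shaft in a 13 mm bore; raise it over 34 mm to clear the bore.
- notch: Yellow bracket bolted down left or right of the press: two level prongs, top 60 mm above the bench, 10 thick, joined by a web. Origin on the bench under the parking place. Slot between the prongs 16 mm wide (y), open below, from its mouth at x -26 mm (robot side) to the web at x 18. Parked: shaft in the slot near x 0, collar on the prongs (pin origin 60 mm up). Can be entered from above.
- pad: Black rubber pressing pad on the slide's front end, 120 mm wide, 26 mm high, on its own spring; it meets the moulding after 14 mm of handle travel.
- moulding: Loose gilded picture-frame moulding with a raw wood strip being glued along its near side, 170 mm long (y), 45 mm wide, 30 mm high, lying on the press base against the fence; origin at the centre of its underside, 14 mm above the bench.
- jar: Amber glass glue jar, 54 mm in diameter, 65 mm high, standing across the press from the yellow bracket; bystander, origin at the centre of its underside.
- offcut: Short gilded moulding offcut, 85 x 30 x 22 mm, lying beside the press; bystander.
- leaf_tray: Shallow black tray, 170 x 200 x 28 mm; bystander.
- sanding_block: Cork and red sanding block, 70 x 50 x 32 mm; bystander.
- flat_brush: Flat brush, dark wood and black bristles, 195 mm long, 16 mm high; bystander.
- burnisher: Burnisher with wooden handle and stone tip, 200 mm long, 16 mm thick; bystander.
Not all that is in view belongs to the job. Of the things like the notch, leave any that is purple; of the rest the smaller one is meant. Leave any blue look-alike of the moulding alone.

How it is judged:
By the outcome, as a careful person would: the job done as asked, in the order asked, and still so for the second after the job is handed in, while the arm keeps its last pose, push and grip.
It also fails if it takes over 64 s, if anything falls off the work surface, if the arm or the gripper's body presses on something with over 40 N, if the wrist force passes 120 N, or if a joint passes its speed limit or range.

## Working session

There is one attempt and no reset: what is moved stays moved. The work goes in short steps, Python scripts to look and compute and a tool call to move; the robot and the scene stay as the last step left them, time stands still between calls to the robot, and variables do not carry over. Pictures are saved under pics/ and viewed, at most 10 in all, crops included, and the job is handed in when it is done.

Besides the shell and the picture viewer there is one more tool, called after "Request:" as name([rows], argument=value, ...), one row to a line, values as JSON. step_arm: Moves the arm, as the interface text tells. Its arguments: {"type":"object","properties":{"steps":{"type":"array"},"force":{"type":"number"}},"required":["steps"]}

```bash
mkdir -p pics
cat > h.py <<'E'
import numpy as np, cv2
from workcell import env
def grab(n):
    f=env.grab_frame(n); np.save(f'cal_{n}.npy',dict(vfov=f['vfov'],cx=f['cx'],cy=f['cy'],k1=f['k1'],E=np.array(f['extrinsics'])),allow_pickle=True)
    return cv2.cvtColor(f['img'],cv2.COLOR_RGB2BGR)
def cal(n):
    c=np.load(f'cal_{n}.npy',allow_pickle=True).item(); c['f']=192/np.tan(np.radians(c['vfov'])/2); return c
def ray(n,u,v):
    c=cal(n); d=np.array([(u-c['cx'])/c['f'],(v-c['cy'])/c['f']]); s=d.copy()
    for _ in range(30): s=d/(1+c['k1']*(s@s))
    R,t=c['E'][:3,:3],c['E'][:3,3]
    return -R.T@t, R.T@np.array([s[0],-s[1],-1])
def at(n,u,v,z):
    o,d=ray(n,u,v); return o+d*(z-o[2])/d[2]
def proj(n,p):
    c=cal(n); q=c['E'][:3,:3]@np.array(p)+c['E'][:3,3]; s=np.array([q[0],-q[1]])/-q[2]
    return c['f']*s*(1+c['k1']*(s@s))+[c['cx'],c['cy']]
def tri(p,q):
    (o1,d1),(o2,d2)=ray(*p),ray(*q); A=np.stack([d1,-d2],1); s=np.linalg.lstsq(A,o2-o1,rcond=None)[0]
    a,b=o1+d1*s[0],o2+d2*s[1]; return (a+b)/2,np.linalg.norm(a-b)
E
python3 - <<'E'
from h import *
for n in ('side','top'):
    im=grab(n); cv2.imwrite(f'pics/{n}0.png',im); c=cal(n); print(n,c['k1'],c['f'],ray(n,256,192))
    cv2.imwrite(f'pics/{n}0b.png',cv2.resize(im,(800,600),interpolation=cv2.INTER_CUBIC))
print(env.observe())
E
```

```text
side -0.088130006094225 383.5261739848555 (array([0.2410666 , 0.99274632, 1.05333954]), array([ 0.22373416, -0.68170459, -0.69674312]))
top -0.10639259495225227 410.0044661900851 (array([0.32557557, 0.00162287, 1.3173179 ]), array([ 0.21489423, -0.00820691, -0.97671859]))
{'t': 0.1, 'qpos': array([ 1.08900735,  0.46830224, -0.01158616,  1.60353304,  0.00597231,
        1.07138895, -0.05635216]), 'dq': array([-0.00061809, -0.00149216,  0.0005634 , -0.00245368, -0.00054065,
        0.00133995,  0.00079012]), 'joint_efforts': array([ 1.02897193e-03, -5.33515978e+01,  2.17053381e-02, -2.51963317e+01,
        1.14765708e-02,  4.29526437e-03,  2.95598985e-07]), 'tool_pos': array([ 0.27588032, -0.58801149,  0.23842441]), 'eef_rot': array([-3.13999863e+00,  9.86695636e-05,  4.38644300e-01]), 'wrist_force': array([ 0.72880709, -0.76661769, -0.10760567]), 'moment': array([-0.04215801, -0.04695586, -0.01564557]), 'finger_force': 0.0, 'opening': 0.08526556270353472}
```

View pics/top0b.png

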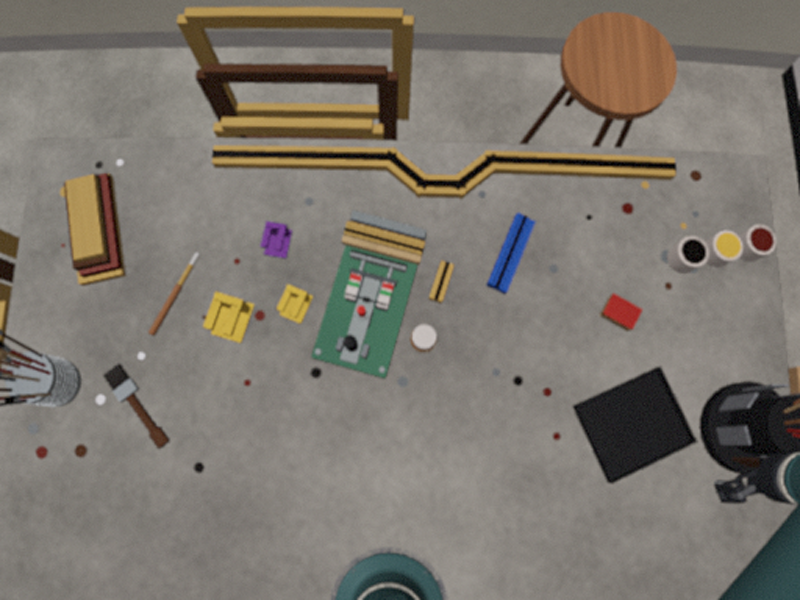

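View pics/side0b.png

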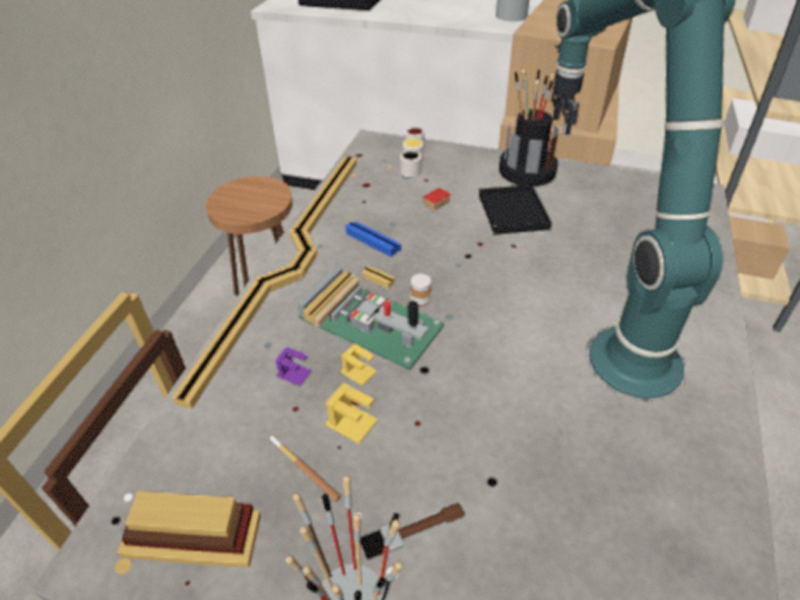

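The top view has three bracket-like things (800x600 pixels): purple (277,240), large yellow (229,316) and small yellow (294,303). The small yellow one fits: it is not purple and it is the smaller of the rest. The press is at about (367,310), with the pin's red head at (361,311) and the handle top at (349,342). I'll confirm with an enlarged crop.

Run:
```python
from h import *
t=cv2.imread('pics/top0.png')[130:250,125:285]; s=cv2.imread('pics/side0.png')[165:285,180:300]
cv2.imwrite('pics/tc.png',cv2.resize(t,None,fx=5,fy=5,interpolation=cv2.INTER_CUBIC))
cv2.imwrite('pics/sc.png',cv2.resize(s,None,fx=5,fy=5,interpolation=cv2.INTER_CUBIC))
```

```text
(no output)
```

View pics/tc.png

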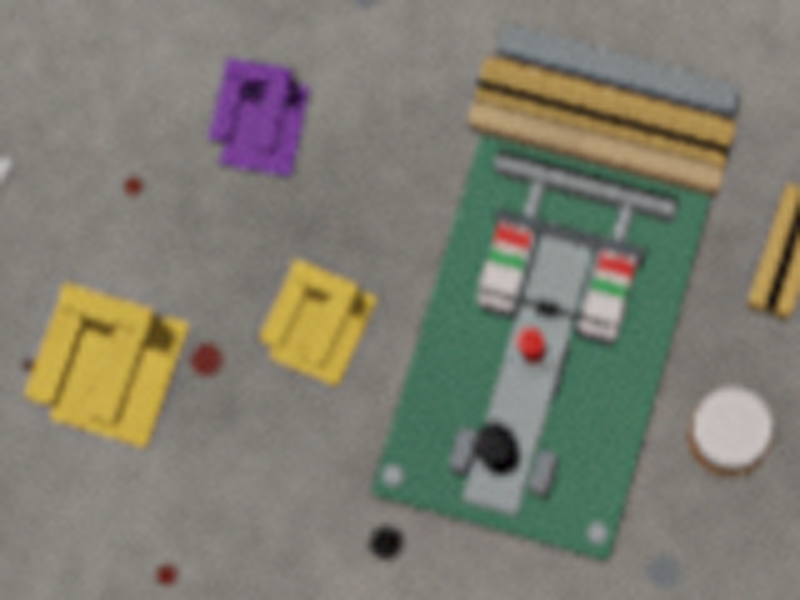

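View pics/sc.png

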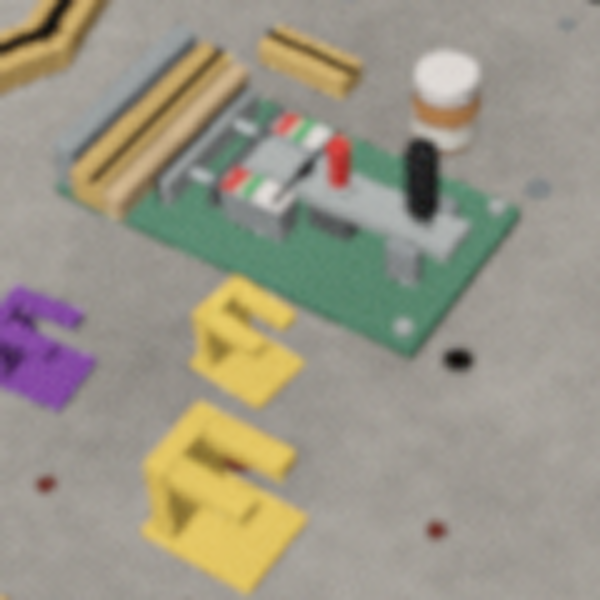

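The crop confirms the small yellow bracket: slot around crop (310,330), mouth towards the robot, purple one apart at (258,118). The press lies with +x up and slightly right; pin top is near (530,340) and handle top near (490,440).

```bash
cat > fit.py <<'E'
from h import *
from scipy.optimize import least_squares
def T(x,y): return ('top',(x+.5)/5-.5+125,(y+.5)/5-.5+130)
def S(x,y): return ('side',(x+.5)/5-.5+180,(y+.5)/5-.5+165)
def w(p,q):
    c,s=np.cos(p[2]),np.sin(p[2]); return np.array([p[0]+c*q[0]-s*q[1],p[1]+s*q[0]+c*q[1],q[2]])
def fit(obs,x0):
    f=lambda p:np.concatenate([proj(o[0],w(p,np.array(m)/1000))-o[1:] for m,o in obs])
    r=least_squares(f,x0,loss='soft_l1'); return r.x,f(r.x).reshape(-1,2)
E
cat > a.py <<'E'
from fit import *
ob=[((-160,80,14),T(373,495)),((-160,-80,14),T(610,560)),((-130,0,125),T(490,438)),((-60,0,93),T(530,339)),
((-160,80,14),S(411,355)),((-160,-80,14),S(520,210)),((160,80,14),S(60,187)),((-130,0,125),S(423,146)),((-60,0,93),S(340,143))]
p,r=fit(ob,[.6,.1,-.25]); print('press',p,'\n',r.round(1))
print('handle',tri(T(490,438),S(423,146)),'pin',tri(T(530,339),S(340,143)))
for q in [(-130,0,125),(-60,0,93)]: print(w(p,np.array(q)/1000))
for a in (T(307,289),T(316,292)): print('slot web',at(*a,.06))
E
python3 a.py
python3 - <<'E'
from h import *
t=cv2.imread('pics/top0.png'); s=cv2.imread('pics/side0.png')
R=lambda i,u,v,w,h:cv2.resize(i[v:v+h,u:u+w],(400,300),interpolation=cv2.INTER_CUBIC)
a=np.vstack([np.hstack([R(t,172,178,32,24+6-6),R(t,212,196,32,24)]),np.hstack([R(s,214,218,32,24),R(s,240,186,40,30)])])
cv2.imwrite('pics/comp.png',a)
E
```

```text
press [ 0.62984307  0.05596397 -0.24123275] 
 [[-0.6 -1.8]
 [ 0.2 -1.6]
 [ 0.3  2. ]
 [-0.7  1.5]
 [-0.3 -1.5]
 [-0.4 -1.1]
 [-2.2 -1. ]
 [ 1.4  0.7]
 [ 1.1  0.8]]
handle (array([0.50880297, 0.08786317, 0.1279995 ]), np.float64(0.0006682624019639734)) pin (array([0.57609548, 0.06836205, 0.09383019]), np.float64(0.00019635763823506533))
[0.50360733 0.08702095 0.125     ]
[0.57158042 0.07029796 0.093     ]
slot web [0.61159735 0.21215993 0.06      ]
slot web [0.60979559 0.20634164 0.06      ]
```

View pics/comp.png

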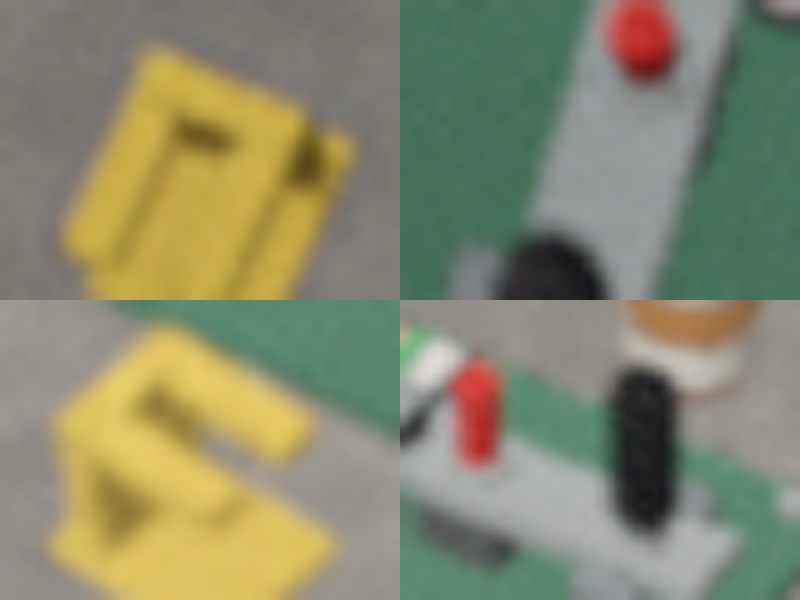

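The tiles show the pin top at about top tile (640,35), the handle top low in the same tile, and the bracket's U at prong-top height. I'll fit the bracket and refine the press from these while moving towards it.

```bash
cat > b.py <<'E'
from fit import *
t=lambda x,y:('top',(x+.5)/12.5-.5+172,(y+.5)/12.5-.5+178)
s=lambda x,y:('side',(x+.5)/12.5-.5+214,(y+.5)/12.5-.5+218)
O=[((1,1),t(152,48)),((1,-1),t(305,108)),((-26,1),t(65,235)),((-26,8),t(112,262)),((18,8),t(178,122)),((18,-8),t(240,140)),
((1,-1),s(175,25)),((1,1),s(58,118)),((-26,-1),s(315,115)),((-26,-8),s(287,148)),((-26,1),s(208,210)),((-26,8),s(243,190))]
def f(p,views=('top','side')):
    r=[]
    for m,o in O:
        if o[0] not in views: continue
        m=(p[4] if m[0]==1 else m[0], p[3]*m[1] if abs(m[1])==1 else m[1], 60)
        r.append(proj(o[0],w(p,np.array(m)/1000))-o[1:])
    return np.concatenate(r)
for v in (('top','side'),('top',),('side',)):
    q=least_squares(f,[.59,.2,-.3,20,28],args=(v,),loss='soft_l1',x_scale=[.01,.01,.1,5,5]).x; print(v,q.round(4)); print(f(q,v).reshape(-1,2).round(1).tolist())
for a,b in ((T(373,495),T(610,560)),(S(411,355),S(520,210))):
    A,B=at(*a,.014),at(*b,.014); print('base',A,B,(A+B)/2,np.linalg.norm(A-B),np.arctan2(*(B-A)[[1,0]])+np.pi/2)
A,B=at(*S(411,355),.014),at(*S(60,187),.014);print(A,B,np.linalg.norm(A-B),np.arctan2(*(B-A)[[1,0]]))
print('pin top z',at(*T(530,339),.093),at(*S(340,143),.093),'handle',at(*T(490,438),.125),at(*S(423,146),.125))
E
python3 b.py
```

```text
('top', 'side') [ 0.5965  0.2111 -0.3849 21.6565 28.9676]
[[0.1, -0.2], [0.2, 0.3], [-0.4, 0.5], [-0.3, 0.0], [0.4, -1.3], [0.0, -0.8], [-0.4, 0.0], [0.4, -0.0], [0.3, 0.4], [-0.1, 0.1], [0.3, 0.5], [0.3, -0.4]]
('top',) [ 0.5955  0.2113 -0.3772 21.1805 29.9845]
[[0.2, -0.1], [0.1, 0.2], [-0.3, 0.9], [-0.3, 0.4], [0.3, -1.0], [-0.1, -0.5]]
('side',) [ 0.5973  0.2106 -0.3925 22.1468 28.0452]
[[-0.2, -0.1], [0.3, -0.0], [0.2, 0.2], [-0.3, 0.0], [-0.0, 0.4], [0.0, -0.5]]
base [0.48789539 0.16976745 0.014     ] [0.45028744 0.0169472  0.014     ] [0.46909142 0.09335733 0.014     ] 0.15737974981090982 -0.24129785207450816
base [0.49055551 0.17802668 0.014     ] [0.45253272 0.02138837 0.014     ] [0.47154412 0.09970752 0.014     ] 0.16118713115206726 -0.23813655692796587
[0.49055551 0.17802668 0.014     ] [0.79392047 0.09763993 0.014     ] 0.3138348714681042 -0.259030430896363
pin top z [0.57616614 0.06839271 0.093     ] [0.57648762 0.06755629 0.093     ] handle [0.50960133 0.0881266  0.125     ] [0.50932712 0.08494044 0.125     ]
```

Request:
step_arm([
  [85, 30, 60, 0, 0],
  [85, 30, 60, 0, 0],
  [85, 30, 60, 0, 0],
  [85, 30, 60, 0, 0],
  [85, 30, 60, 0, 0],
  [85, 30, 60, 0, 0],
  [85, 30, 60, 0, 0],
  [85, 30, 60, 0, 0],
])

```text
t: 1.1
tool_pos: [0.5002, -0.1394, 0.2392]
eef_rot: [3.141, 0.0, 0.439]
wrist_force: [1.0, -0.3, 0.4]
opening: 0.0851
finger_force: 0.0
```

The bracket fit from both views agrees: parking place about (0.5965, 0.211), yaw -0.385, with prong-top corners residual under 1.3 px. The pin axis is at about (0.576, 0.068), triangulated height 0.0938 against 0.093 expected. Pin to handle comes out at 70 mm, as given. Next I go above the pin.

Request:
step_arm([
  [60, 15, 41.5, 0, -0.138],
  [60, 15, 41.5, 0, -0.138],
  [60, 15, 41.5, 0, -0.138],
  [60, 15, 41.5, 0, -0.138],
  [60, 16, 41.5, 0, -0.138],
  [60, 0, 0, -40, 0],
  [60, 0, 0, -20, 0],
  [60, 0, 0, 0, 0],
])

```text
t: 2.1
tool_pos: [0.5743, 0.0662, 0.1773]
eef_rot: [3.14, 0.004, -0.251]
wrist_force: [0.6, -0.2, -0.6]
opening: 0.06
finger_force: 0.0
```

Request:
step_arm([
  [60, 2, 2, -30, 0],
  [60, 0, 0, -30, 0],
  [60, 0, 0, -25, 0],
  [60, 0, 0, -15, 0],
  [60, 0, 0, -10, 0],
  [60, 0, 0, 0, 0],
])

```text
t: 2.85
tool_pos: [0.5778, 0.0682, 0.0693]
eef_rot: [3.142, 0.0, -0.251]
wrist_force: [-0.5, -0.2, -0.3]
opening: 0.06
finger_force: 0.0
```

Run:
```python
from h import *
t=grab('top'); s=grab('side'); o=env.observe(); print(o['tool_pos'],o['eef_rot'],o['wrist_force'])
R=lambda i,u,v,w,h:cv2.resize(i[v:v+h,u:u+w],(400,400),interpolation=cv2.INTER_CUBIC)
cv2.imwrite('pics/p1.png',np.hstack([R(t,200,170,60,60),R(s,220,165,60,60)]))
```

```text
[0.5783623  0.06836464 0.07008719] [-3.14106449e+00 -1.23375051e-03 -2.51367665e-01] [-0.36593343  0.04805074 -0.16843432]
```

View pics/p1.png

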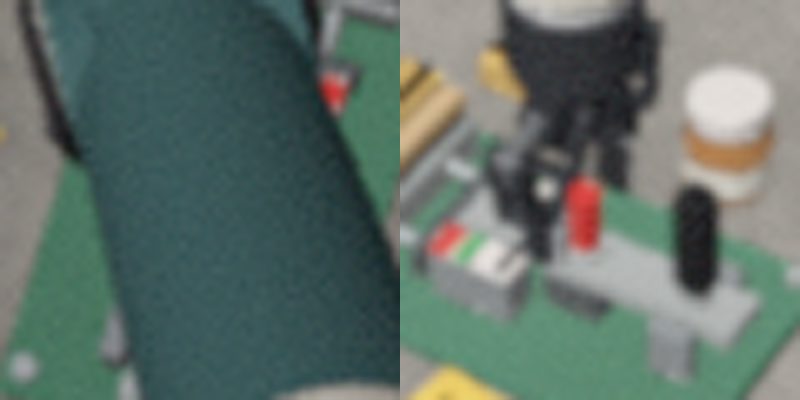

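Run:
```python
from fit import *
p=[.5783,.0683,-.251]
for q in [(0,30,62),(0,-30,62),(0,44,62),(0,-44,62),(0,0,62),(0,0,93),(-2,0,93)]:
    u=proj('side',w(p,np.array(q)/1000)); print(q,((u-[220,165]+.5)*6.667-.5+[400,0]).round())
```

```text
(0, 30, 62) [555. 266.]
(0, -30, 62) [614. 199.]
(0, 44, 62) [541. 282.]
(0, -44, 62) [628. 183.]
(0, 0, 62) [585. 232.]
(0, 0, 93) [583. 191.]
(-2, 0, 93) [586. 192.]
```

The side tile shows the red pin at (583,190), where the TCP projection puts it, and the fingertips straddle it as predicted. I close on it and lift.

Request:
step_arm([
  [60, -1.5, 0, -3, 0],
  [10, 0, 0, 0, 0],
  [10, 0, 0, 0, 0],
  [10, 0, 0, 0, 0],
  [10, 0, 0, 0, 0],
  [10, 0, 0, 0, 0],
], force=40)

```text
t: 3.7
tool_pos: [0.5764, 0.0683, 0.0665]
eef_rot: [-3.142, -0.0, -0.251]
wrist_force: [-0.2, -0.0, 2.8]
opening: 0.0169
finger_force: 39.0
```

Request:
step_arm([
  [10, 0, 0, 8, 0],
  [10, 0, 0, 10, 0],
  [10, 0, 0, 12, 0],
  [10, 0, 0, 15, 0],
  [10, 0, 0, 15, 0],
  [10, 0, 0, 0, 0],
])

```text
t: 4.45
tool_pos: [0.5773, 0.0684, 0.1281]
eef_rot: [-3.14, -0.003, -0.251]
wrist_force: [-0.0, -0.3, -0.6]
opening: 0.0169
finger_force: 39.0
```

Request:
step_arm([
  [10, 4, 20, 0, 0],
  [10, 4, 35, 0, 0],
  [10, 4, 35, 0, 0],
  [10, 4, 35, 0, 0],
  [10, 3, 17.5, 0, 0],
  [10, 0, 0, 0, 0],
  [10, 0, 0, 0, 0],
])

```text
t: 5.32
tool_pos: [0.5952, 0.209, 0.1259]
eef_rot: [3.14, 0.0, -0.253]
wrist_force: [0.1, 0.3, -1.2]
opening: 0.0171
finger_force: 39.1
```

Run:
```python
from h import *
t=grab('top'); s=grab('side'); o=env.observe(); print(o['tool_pos'],o['eef_rot'],o['wrist_force'])
R=lambda i,u,v,w,h:cv2.resize(i[v:v+h,u:u+w],(400,400),interpolation=cv2.INTER_CUBIC)
cv2.imwrite('pics/p2.png',np.hstack([R(t,165,165,50,50),R(s,205,200,50,50)]))
```

```text
[0.59543712 0.20875378 0.12613934] [ 3.14036121e+00  1.07953209e-05 -2.53672708e-01] [-0.38696196 -0.39022602 -1.05573565]
```

View pics/p2.png

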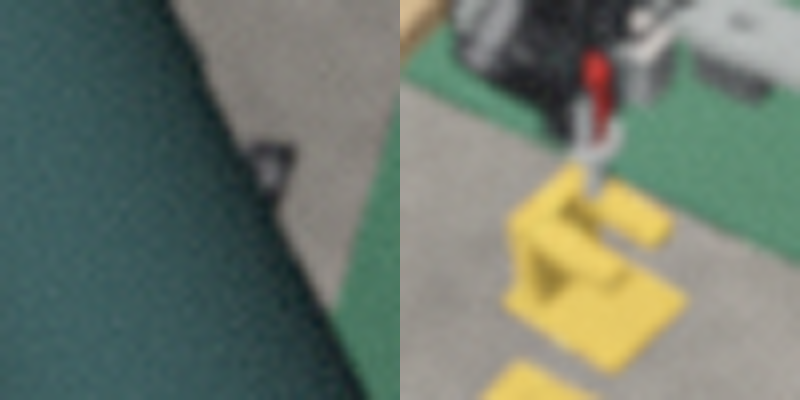

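The side tile shows the pin upright in the jaws, collar at about (597,148) and shaft tip at about (590,195), just above the slot. I compare these with the projections.

Run:
```python
from fit import *
P=lambda q:((proj('side',q)-[205,200]+.5)*8-.5+[400,0]).round()
x,y=.5954,.2088
for z in (.150,.1076,.0756): print(z,P((x,y,z)))
n=[.5965,.211,-.385]
for q in [(0,0,60),(18,8,60),(18,-8,60),(-26,8,60),(-26,-8,60)]: print(q,P(w(n,np.array(q)/1000)))
```

```text
0.15 [587.  73.]
0.1076 [593. 143.]
0.0756 [598. 194.]
(0, 0, 60) [596. 221.]
(18, 8, 60) [553. 212.]
(18, -8, 60) [578. 190.]
(-26, 8, 60) [629. 262.]
(-26, -8, 60) [655. 240.]
```

Run:
```python
from fit import *
s=grab('side'); o=env.observe(); x,y=o['tool_pos'][:2]
im=cv2.resize(s[200:230,215:245],(600,600),interpolation=cv2.INTER_CUBIC)
P=lambda q:tuple(int(v) for v in ((proj('side',q)-[215,200]+.5)*20-.5))
for z in (.15,.1076,.0756): cv2.circle(im,P((x,y,z)),3,(255,0,0),-1)
n=[.5965,.211,-.385]; L=[P(w(n,np.array(q)/1000)) for q in [(-26,8,.06e3),(18,8,60),(18,-8,60),(-26,-8,60)]]
cv2.polylines(im,[np.array(L)],False,(255,0,255),1); print(x,y)
cv2.imwrite('pics/p3.png',im)
```

```text
0.5954595655624886 0.20900750708664725
```

View pics/p3.png

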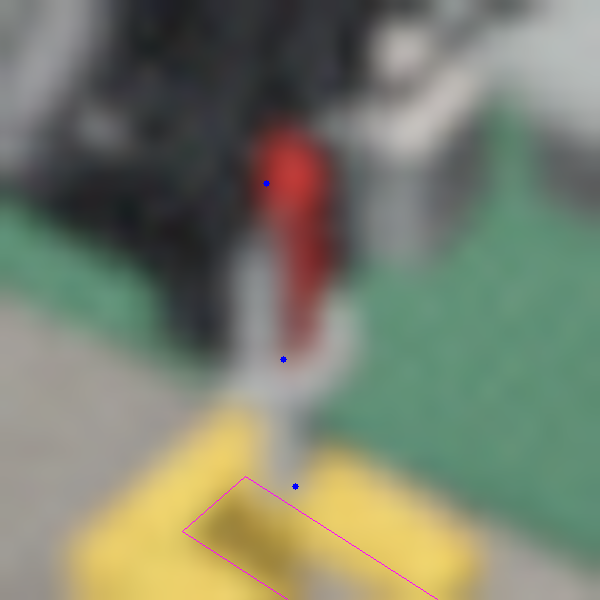

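The crop shows the pin with a slight tilt, the collar at (300,370) and the shaft tip at (287,485). That lies over the slot within about 1 mm sideways. I make a small correction and descend in stages, watching the force.

Request:
step_arm([
  [10, 1, 1.5, 0, 0],
  [10, 0, 0, -8, 0],
  [10, 0, 0, -8, 0],
  [10, 0, 0, -6, 0],
  [10, 0, 0, -4, 0],
  [10, 0, 0, 0, 0],
])

```text
t: 6.22
tool_pos: [0.596, 0.2122, 0.0998]
eef_rot: [3.141, 0.001, -0.251]
wrist_force: [-0.0, 0.1, -0.5]
opening: 0.017
finger_force: 39.1
```

Request:
step_arm([
  [10, 0, -0.5, -7, 0],
  [10, 0, 0, -6, 0],
  [10, 0, 0, -4, 0],
  [10, 0, 0, -2, 0],
  [10, 0, 0, 0, 0],
  [10, 0, 0, 0, 0],
])

```text
t: 6.98
tool_pos: [0.5963, 0.2118, 0.0815]
eef_rot: [-3.141, -0.0, -0.251]
wrist_force: [0.7, 0.2, -1.3]
opening: 0.017
finger_force: 39.1
```

Request:
step_arm([
  [10, 0, 0, -1, 0],
  [10, 0, 0, -1, 0],
  [10, 0, 0, -1, 0],
  [10, 0, 0, 0, 0],
])

```text
t: 7.48
tool_pos: [0.5962, 0.2118, 0.0786]
eef_rot: [3.142, -0.0, -0.251]
wrist_force: [-1.3, -1.2, 3.3]
opening: 0.0167
finger_force: 39.4
```

Request:
step_arm([
  [10, 0, 0, -0.5, 0],
  [22, 0, 0, 0, 0],
  [30, 0, 0, 0, 0],
  [45, 0, 0, 0, 0],
  [45, 0, 0, 0, 0],
  [45, 0, 0, 0, 0],
])

```text
t: 8.22
tool_pos: [0.5962, 0.2118, 0.0777]
eef_rot: [3.142, 0.0, -0.251]
wrist_force: [0.2, -0.7, 0.8]
opening: 0.0449
finger_force: 0.0
```

Request:
step_arm([
  [45, 0, 0, 10, 0],
  [45, 0, 0, 20, 0],
  [45, 0, 0, 30, 0],
  [45, 0, 0, 40, 0],
  [45, 0, -40, 30, 0],
  [45, -20, -50, 0, 0],
  [45, -20, -40, 0, 0],
  [45, 0, 0, 0, 0],
])

```text
t: 9.22
tool_pos: [0.5557, 0.0777, 0.2096]
eef_rot: [3.14, -0.002, -0.257]
wrist_force: [1.6, 0.1, 0.0]
opening: 0.0449
finger_force: 0.0
```

Run:
```python
from fit import *
s=grab('side'); t=grab('top'); o=env.observe(); print(o['t'],o['tool_pos'],o['eef_rot'],o['wrist_force'])
R=lambda i,u,v:cv2.resize(i[v:v+50,u:u+50],(400,400),interpolation=cv2.INTER_CUBIC)
a=R(s,205,200); b=R(t,165,165)
P=lambda q:tuple(int(v) for v in ((proj('side',q)-[205,200]+.5)*8-.5))
for z in (.105,.060): cv2.circle(a,P((.5962,.2118,z)),2,(255,0,0),-1)
cv2.imwrite('pics/p4.png',np.hstack([a,b]))
```

```text
9.325 [0.55688251 0.08205816 0.20950373] [-3.14015622e+00 -2.38312706e-03 -2.51806972e-01] [-0.3233218   0.71299996 -0.30774159]
```

View pics/p4.png

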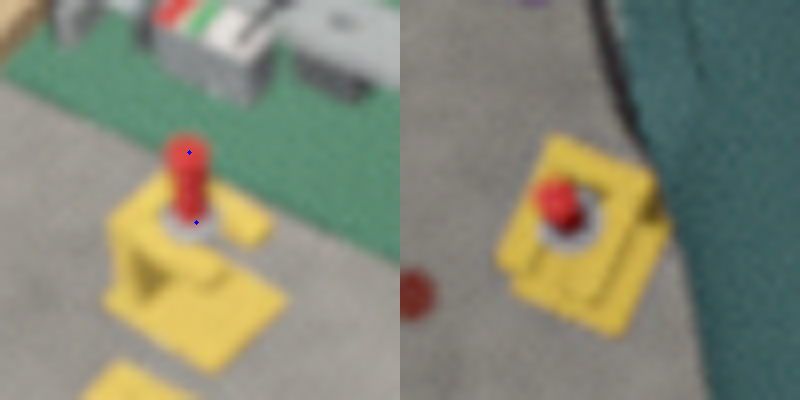

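The pin stands upright in the small yellow bracket's slot: grip at side tile (187,175), collar resting on the prongs. Next I grasp the handle.

Request:
step_arm([
  [70, -24, 2, 0, 0],
  [70, -24, 2.5, 0, 0],
  [70, 0, 0, -30, 0],
  [70, 0, 0, -20, 0],
  [70, 0, 0, 0, 0],
], force=70)

```text
t: 9.95
tool_pos: [0.5078, 0.0878, 0.1571]
eef_rot: [3.141, 0.002, -0.249]
wrist_force: [0.1, 0.4, 0.8]
opening: 0.0703
finger_force: 0.0
```

Request:
step_arm([
  [70, 1, -1, -30, 0],
  [70, 0, 0, -25, 0],
  [70, 0, 0, -15, 0],
  [70, 0, 0, 0, 0],
  [20, 0, 0, 0, 0],
  [20, 0, 0, 0, 0],
  [20, 0, 0, 0, 0],
  [20, 0, 0, 0, 0],
])

```text
t: 10.95
tool_pos: [0.5099, 0.0856, 0.0889]
eef_rot: [-3.141, -0.002, -0.251]
wrist_force: [-1.6, 0.9, 5.5]
opening: 0.0244
finger_force: 68.4
```

Request:
step_arm([
  [20, 3, -0.8, 0, 0],
  [20, 3, -0.8, 0, 0],
  [20, 3, -0.8, 0, 0],
  [20, 2.6, -0.6, 0, 0],
  [20, 0, 0, 0, 0],
  [20, 0, 0, 0, 0],
])

```text
t: 11.7
tool_pos: [0.5198, 0.0831, 0.0888]
eef_rot: [3.142, 0.002, -0.251]
wrist_force: [-6.9, 1.3, 10.5]
opening: 0.0244
finger_force: 68.8
```

Request:
step_arm([
  [20, 3, -0.8, 0.5, 0],
  [20, 3, -0.8, 0.3, 0],
  [20, 3, -0.8, 0, 0],
  [20, 2.5, -0.6, 0, 0],
  [20, 0, 0, 0, 0],
  [20, 0, 0, 0, 0],
])

```text
t: 12.45
tool_pos: [0.5288, 0.0808, 0.0888]
eef_rot: [3.14, 0.007, -0.25]
wrist_force: [-11.5, 2.5, 10.9]
opening: 0.0247
finger_force: 68.7
```

Request:
step_arm([
  [20, 2, -0.5, 0, 0],
  [20, 2, -0.5, 0, 0],
  [20, 1.2, -0.3, 0, 0],
  [20, 0, 0, 0, 0],
  [20, 0, 0, 0, 0],
])

```text
t: 13.08
tool_pos: [0.5331, 0.0796, 0.0888]
eef_rot: [3.14, 0.008, -0.25]
wrist_force: [-14.1, 2.8, 13.5]
opening: 0.0244
finger_force: 69.0
```

Run:
```python
from fit import *
s=grab('side'); t=grab('top'); o=env.observe(); print(o['t'],o['tool_pos'],o['eef_rot'],o['wrist_force'])
R=lambda i,u,v,n:cv2.resize(i[v:v+n,u:u+n],(400,400),interpolation=cv2.INTER_CUBIC)
cv2.imwrite('pics/p5.png',np.hstack([R(s,215,180,40,),R(t,215,170,40)]))
```

```text
13.175 [0.53301812 0.07968889 0.08882897] [ 3.13990515  0.00834697 -0.24998283] [-14.03435106   2.76236994  13.71279749]
```

View pics/p5.png

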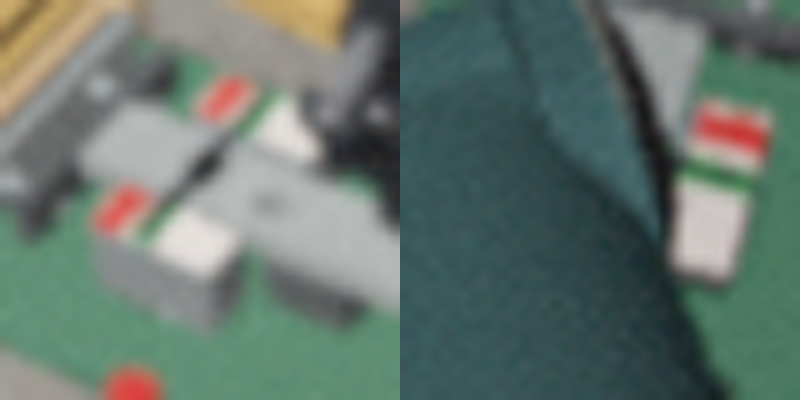

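The pointer bar stands across the green bands (side tile about (160,215) and (255,115)), short of the red ones. Measured travel is about 23.8 mm and the push about 14.4 N, close to the 15 N given at mid-green. I hold it there.

Request:
step_arm([
  [20, 0, 0, 0, 0],
  [20, 0, 0, 0, 0],
  [20, 0, 0, 0, 0],
  [20, 0, 0, 0, 0],
  [20, 0, 0, 0, 0],
  [20, 0, 0, 0, 0],
  [20, 0, 0, 0, 0],
  [20, 0, 0, 0, 0],
])

```text
t: 14.18
tool_pos: [0.533, 0.0797, 0.0888]
eef_rot: [3.14, 0.008, -0.25]
wrist_force: [-13.6, 3.3, 13.1]
opening: 0.0247
finger_force: 69.0
```

Request:
step_arm([
  [20, 0, 0, 0, 0],
  [20, 0, 0, 0, 0],
  [20, 0, 0, 0, 0],
  [20, 0, 0, 0, 0],
  [20, 0, 0, 0, 0],
  [20, 0, 0, 0, 0],
  [20, 0, 0, 0, 0],
  [20, 0, 0, 0, 0],
])

```text
t: 15.18
tool_pos: [0.533, 0.0797, 0.0888]
eef_rot: [3.14, 0.008, -0.25]
wrist_force: [-14.4, 3.1, 13.3]
opening: 0.0246
finger_force: 69.0
```

Request:
step_arm([
  [20, 0, 0, 0, 0],
  [20, 0, 0, 0, 0],
  [20, 0, 0, 0, 0],
  [20, 0, 0, 0, 0],
  [20, 0, 0, 0, 0],
  [20, 0, 0, 0, 0],
  [20, 0, 0, 0, 0],
  [20, 0, 0, 0, 0],
])

```text
t: 16.18
tool_pos: [0.533, 0.0797, 0.0888]
eef_rot: [3.14, 0.008, -0.25]
wrist_force: [-13.7, 3.0, 13.7]
opening: 0.0246
finger_force: 69.0
```

Request:
step_arm([
  [20, 0, 0, 0, 0],
  [20, 0, 0, 0, 0],
  [20, 0, 0, 0, 0],
  [20, 0, 0, 0, 0],
  [20, 0, 0, 0, 0],
  [20, 0, 0, 0, 0],
  [20, 0, 0, 0, 0],
  [20, 0, 0, 0, 0],
])

```text
t: 17.18
tool_pos: [0.533, 0.0797, 0.0888]
eef_rot: [3.14, 0.008, -0.25]
wrist_force: [-14.5, 2.7, 12.9]
opening: 0.0249
finger_force: 69.0
```

```bash
python3 -c "
from workcell import env
print(env.sign_off())"
```

```text
the job is handed in; nothing more can be done
None
```

The job is handed in at about 17 s: the pin is parked upright in the small yellow bracket and released, and the gripper still holds the handle with the pointer in the green, kept there for over 4 s; the sign-off returned no verdict.

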